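Fit the trimming disc to the bench trimmer's quick-lock spindle

ROBOT

A 6-joint arm with a two-finger parallel gripper is mounted at the origin on a cart in front of the work surface, level with it; the furniture and walls round the work are solid. World frame = base frame: x ahead of the robot, y to its left, z up, the work surface at z = 0. Lengths are in mm, angles in rad, forces in N, time in s.
With the tool pointing down it reaches from about 425 to 1125 mm from the base axis. Payload 14.9 kg.
Tool frame: the origin (TCP) lies midway between the tips of the shut fingers; the grasp point (between the pads) lies 19 mm behind it (manip.grasp_offset is the distance from the TCP to the grasp point, in mm); y points along the fingers, x is the direction in which the jaws open and shut, and the axes are right-handed (so a half turn about y gives the same grasp; the last joint's range is limited). The gripper opens to 91 mm and grips with 3 to 60 N. Pads are 32 mm wide; open, the fingers measure 118 mm over their backs; the gripper's body (76 mm by 178 mm) begins 60 mm behind the grasp point.
Start: joints at [1.281, 0.379, 1.734, -0, 1.028, -0.033], TCP at [177.797, 677.057, 213.932] pointing down, gripper open.
Joint ranges: [-2.77, 2.77], [-0.74, 2.19], [0, 2.66], [-1.06, 4.2], [0.31, 2.87], [-3.08, 3.08]. Speed limits (rad/s): [1.89, 1.89, 2.39, 3.14, 3.14, 3.14].

INTERFACE

Orientations are given as a 3x3 rotation matrix whose columns are the frame's x, y, z axes.
In Python, from workcell import manip, grab_frame, workorder gives the robot as it stands. The module is installed in compiled form; this text tells all that it offers.
- The arm moves only by the tool send_rows, never from a script. Its argument "targets" is text: rows parted by semicolons, each of 5 numbers parted by spaces: the closure, from 0 (fully open) to 1 (shut), then the shift along the tool's x, y, z scaled (see below), then the turn about the tool's y scaled (see below). A call has 1 to 10 rows; each row shifts and turns the commanded pose from where the row before left it, along the tool's axes as they then stand; what a row does not reach is not made up. The controller multiplies each number of a shift by 0.05 m and each number of a turn by 0.15 rad. A row lasts 1/10 s, in which the tool goes at most 50 mm and 8.59 degrees, less where a joint would pass 70% of its speed; a pose out of reach is approached as far as the arm can. A call with a number of a shift or a turn outside -1 to 1 is refused whole. A call with a gripper value outside its range is refused whole. The fingers move at their own pace and stop on an object; the grip force is fixed at half the most. Time passes only in rows, so rows that do not move let the fingers close. It gives the time, the measured TCP pose, the force and the opening at its end, in the units of the state.
- manip.observe(): the state, without advancing time (a new reading comes with each control period).
- grab_frame(name): name is "side" or "top"; returns a dict with "frame" (420x560x3 uint8, blue, green, red), "z_map" (420x560 float32, mm along the optical axis (not along the pixel's ray), 0 where there is no reading), "fovy" (degrees; the focal length in pixels is half the picture's height over the tangent of half this angle, whatever the lens; pixels are square), "cx", "cy" (the principal point, pixels), "dist" ([k1, k2, p1, p2, k3] as OpenCV has them; the pictures are not rectified), "origin" and "attitude" of the camera in the world. Camera axes: x right, y up, looking along -z (the intrinsics and any distortion apply to the point x, -y, -z); pixel columns grow to the right and rows downward; lengths in mm; the calibration is good to about 2 mm. A picture is of the moment at which its call begins.
- workorder.finish_job(): hands the job in, once; it reports no verdict.
The state is a dict: "t": time; "joints": joint angles; "dq": joint speeds; "joint_efforts": joint torques, N m; "tcp_pos": TCP position; "tool_rot": TCP orientation; "ft_force": force on the tool from outside, world axes, zero at the start; "torque": the same for the moment, N m; "width": finger opening in mm.
Only numpy, scipy, OpenCV 4.12 (cv2) and the standard library are available. Lean on these libraries where they do the work, as an engineer would, in place of code of your own. Each camera call takes 0.05 s, during which the arm holds its last target.

TASK

Fit the cleaned disc to the bench trimmer: thread the aluminium spacer, then the disc, then the brass hex bushing onto the upright spindle. The bushing has to be turned by feel until its slots drop over the spindle's cross-pin, then pressed down against the spring, turned clockwise to its stop, eased up and let go, so that the spring holds the pin in the locking grooves. Work gently, never forcing anything against the trimmer (25 N is plenty), and leave the other things on the worktop alone.

Things in the scene. Friction and masses are not known exactly. Their poses are not given: they have to be found in the camera images.
- spindle_tip (a point): Centre of the tip of the trimmer's upright steel spindle, 140 mm above the worktop; z up along its axis, x to the trimmer's back, y to its left. From the tip down: a neck 14 mm in diameter (its last 3.5 mm tapered), at 28 mm a step out to a pilot 24 mm in diameter (edge bevelled 3.5 mm high), at 58 mm the flat top of the sprung collar, 50 mm across, round the pilot.
- cross_pin (a point): Middle of the dark square cross-pin through the neck, 12.5 mm below the tip: 5 x 5 mm, 23 mm long, level, edges slightly bevelled. This point's axes are the trimmer's. How far the spindle and its pin are turned is not measured: the pin lies within 0.6 rad of the trimmer's y axis, either way. The spindle holds still under less than 0.12 N m of torque and turns above that.
- spring_collar (a joint): Travel of the sprung collar, m: 0 = up (free), grows as it is pressed down; stop at 0.0105. The spring needs 3.5 N to start and 1 N more for each mm, and its damper 0.6 N per 10 mm/s. To turn the bushing past its ridge it must be pressed beyond 0.007 (about 11 N); with the bushing locked it stays at about 0.004.
- spacer_center (a point): Plain aluminium ring (spacer), outer diameter 40, bore 25.5, height 20 mm; its centre, half-way up. z is its axis. It goes on first, down to the collar; either way up.
- disc_center (a point): Dark steel trimming disc with a reddish abrasive ring on top, diameter 60, bore 25.5, thickness 10 mm; its centre, half-way up. z is its axis, up on the abrasive side. It goes onto the spacer, abrasive side up, as it lies.
- bushing_center (a point): Brass hexagonal bushing, 38 mm across flats, 26 mm high; its centre on the axis, half-way up. It stands right way up. The flats reach from its underside to 20 mm up and face 30, 90 and 150 degrees from its x axis (and opposite); two stops inside rise to 26 mm. Below it has a round recess, 26 mm across and 11 mm deep; over it a web with a 16 mm bore.
- bushing_slots (a point): On the bushing's axis, 20 mm above its underside, at the ridge. Along its x axis, either side of the bore, runs an open slot 6.4 mm wide for the cross-pin, a red dot beside it. Resting on the pin, slots not over it, the bushing's underside stands 7 mm above the disc's top; when the slots find the pin it drops these 7 mm onto the disc.
- bushing_grooves (a point): On the bushing's axis, 17 mm above its underside: the floor of two locking grooves, 7 mm wide, 3 mm deep in the top, 60 degrees counter-clockwise of the slots seen from above, ending at the stops. Pressed 7 mm or more against the spring and turned 60 degrees clockwise to the stop, then let go, it rises about 3 mm until the pin lies in the grooves. The other way it is blocked.
- spacer: The spacer; origin at the centre of its underside.
- disc: The disc; origin at the centre of its underside.
- bushing: The bushing; origin at the centre of its underside, x along its slots.
- trimmer: The bench trimmer: a white box 140 x 140 mm and 58 mm high, fast to the worktop, with a low grey rim 134 mm across, its top at 66 mm, round the spindle. Origin on the worktop under the spindle, x to its back.
- dropper_bottle: Bystander: amber dropper bottle; leave it where it is (origin at the centre of its underside).
- gel_jar: Bystander: small jar with a black and green cap; leave it where it is (origin at the centre of its underside).
- etch_syringe_1: Bystander: blue gel syringe; leave it where it is (origin at the centre of its underside).
- etch_syringe_2: Bystander: white gel syringe; leave it where it is (origin at the centre of its underside).

How it is judged:
By the outcome, as a careful person would: the job done as asked, in the order asked, and still so for the second after the job is handed in, with the robot touching nothing.
It also fails if it takes over 72 s, if anything falls off the work surface, if the arm or the gripper's body presses on something with over 40 N, if the wrist force passes 120 N, or if a joint passes its speed limit or range.

## Working session

There is one attempt and no reset: what is moved stays moved. The work goes in short steps, Python scripts to look and compute and a tool call to move; the robot and the scene stay as the last step left them, time stands still between calls to the robot, and variables do not carry over. Pictures are saved under pics/ and viewed, and the job is handed in when it is done.

Besides the shell and the picture viewer there is one more tool, called after "Call:" as name(argument=value, ...) on one line, values as JSON. send_rows: Moves the arm, as the interface text tells. Shifts and turns lie within -1 to 1; 1 stands for 0.05 m of shift or 0.15 rad of turn. Its arguments: {"type":"object","properties":{"targets":{"type":"string"}},"required":["targets"]}

```bash
mkdir -p pics; ls; python3 - <<'E'
from workcell import manip, grab_frame
import cv2,numpy as np
s=manip.observe(); print({k:np.round(v,3).tolist() for k,v in s.items()})
for n in("side","top"):
    f=grab_frame(n); cv2.imwrite(f"pics/{n}0.png",f["frame"])
    np.savez(f"{n}0.npz",**f)
    print(n,{k:np.round(f[k],4).tolist() for k in("fovy","cx","cy","dist","origin","attitude")})
E
```

```text
pics
{'t': 0.0, 'joints': [1.281, 0.379, 1.735, 0.0, 1.028, -0.033], 'dq': [-0.0, 0.001, 0.0, 0.001, 0.001, -0.001], 'joint_efforts': [0.003, -76.374, -43.437, 0.065, 0.042, -0.0], 'tcp_pos': [177.694, 676.67, 213.275], 'tool_rot': [[0.254, -0.0, -0.967], [0.967, -0.001, 0.254], [-0.001, -1.0, 0.0]], 'ft_force': [-1.33, -0.084, 0.661], 'torque': [0.012, 0.018, -0.032], 'width': 91.266}
side {'fovy': 48.8, 'cx': 280.7371, 'cy': 213.0849, 'dist': [0.0044, 0.0, 0.0, 0.0, 0.0], 'origin': [180.5107, 1228.9491, 633.7015], 'attitude': [[-0.9557, 0.1415, -0.2583], [-0.2935, -0.3857, 0.8747], [0.0242, 0.9117, 0.4101]]}
top {'fovy': 42.1292, 'cx': 269.771, 'cy': 215.0954, 'dist': [0.0525, 0.0, 0.0, 0.0, 0.0], 'origin': [412.2312, 144.8536, 1566.8248], 'attitude': [[-0.0181, 0.9979, -0.0625], [-0.9998, -0.0181, -0.0004], [-0.0015, 0.0625, 0.998]]}
```

View pics/side0.png

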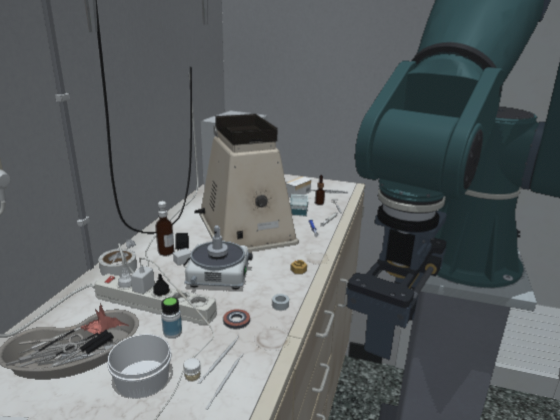

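View pics/top0.png

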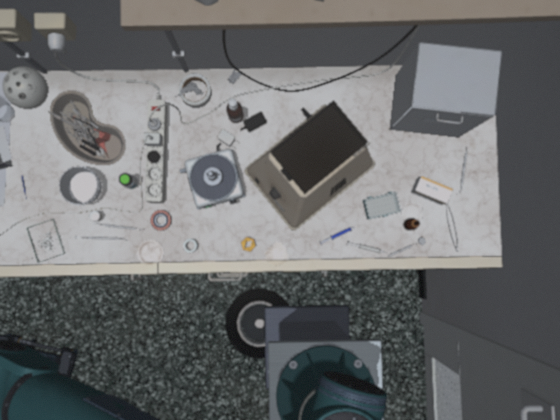

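```bash
cat > h.py <<'E'
import numpy as np,cv2
def K(f):
    H=f["frame"].shape[0]; fl=H/2/np.tan(np.radians(float(f["fovy"]))/2)
    return np.array([[fl,0,float(f["cx"])],[0,fl,float(f["cy"])],[0,0,1]])
def rays(f,px):
    u=cv2.undistortPoints(np.array(px,float).reshape(-1,1,2),K(f),np.array(f["dist"],float))[:,0]
    d=np.c_[u[:,0],-u[:,1],-np.ones(len(u))]
    return np.array(f["origin"],float),d@np.array(f["attitude"],float).T
def plane(f,px,z):
    o,d=rays(f,px); t=(z-o[2])/d[:,2]; return o+d*t[:,None]
def pts(f,px):
    px=np.array(px).reshape(-1,2); o,d=rays(f,px); zz=f["z_map"][px[:,1].astype(int),px[:,0].astype(int)]
    return o+d*zz[:,None]
def cloud(f):
    H,W=f["z_map"].shape; g=np.stack(np.meshgrid(np.arange(W),np.arange(H)),-1).reshape(-1,2)
    return pts(f,g).reshape(H,W,3)
def proj(f,p):
    R=np.array(f["attitude"],float); c=(np.atleast_2d(p)-np.array(f["origin"],float))@R
    q=np.c_[c[:,0],-c[:,1],-c[:,2]]
    return cv2.projectPoints(q,np.zeros(3),np.zeros(3),K(f),np.array(f["dist"],float))[0][:,0]
def load(n): return dict(np.load(n,allow_pickle=True))
E
python3 - <<'E'
from h import *
t=load("top0.npz"); s=load("side0.npz")
for n,f,b in(("t",t,(130,130,270,270)),("s",s,(170,215,320,335))):
    x0,y0,x1,y1=b; k=5
    cv2.imwrite(f"pics/z{n}0.png",cv2.resize(f["frame"][y0:y1,x0:x1],None,fx=5 if n=="s" else 4,fy=5 if n=="s" else 4,interpolation=cv2.INTER_CUBIC))
for nm,p,z in(("spindle",(214,176),140),("spacer",(192,245),20),("disc",(161,219),10),("bush",(249,243),26)):
    print(nm,plane(t,[p],z).round(1), pts(t,[p]).round(1))
for nm,p,z in(("spindle",(217,227),140),("spacer",(280,299),20),("disc",(237,317),10),("bush",(299,265),26)):
    print(nm,plane(s,[p],z).round(1), pts(s,[p]).round(1))
E
```

```text
spindle [[607.3 290.3 140. ]] [[611.9 293.6 107. ]]
spacer [[428.3 367.   20. ]] [[428.5 369.7   1.2]]
disc [[504.2 456.1  10. ]] [[504.3 456.4   8.5]]
bush [[430.9 205.5  26. ]] [[431.2 206.4   1.9]]
spindle [[612.3 307.5 140. ]] [[612.3 307.6 140. ]]
spacer [[427.9 378.6  20. ]] [[432.3 363.5   9.1]]
disc [[500.7 460.2  10. ]] [[5.056e+02 4.485e+02 5.000e-01]]
bush [[423.8 227.1  26. ]] [[423.8 226.9  25.9]]
```

View pics/zt0.png

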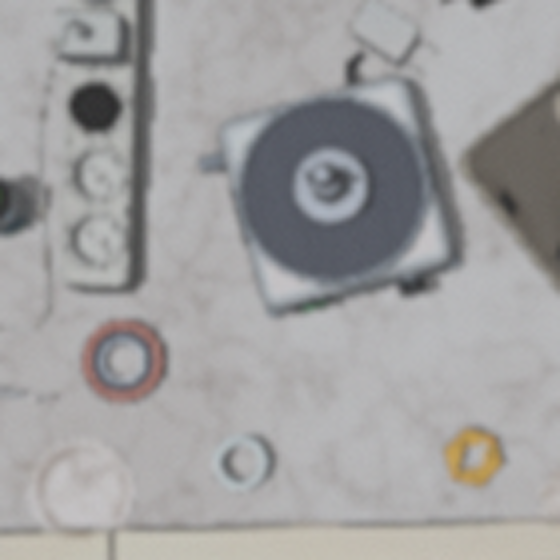

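View pics/zs0.png

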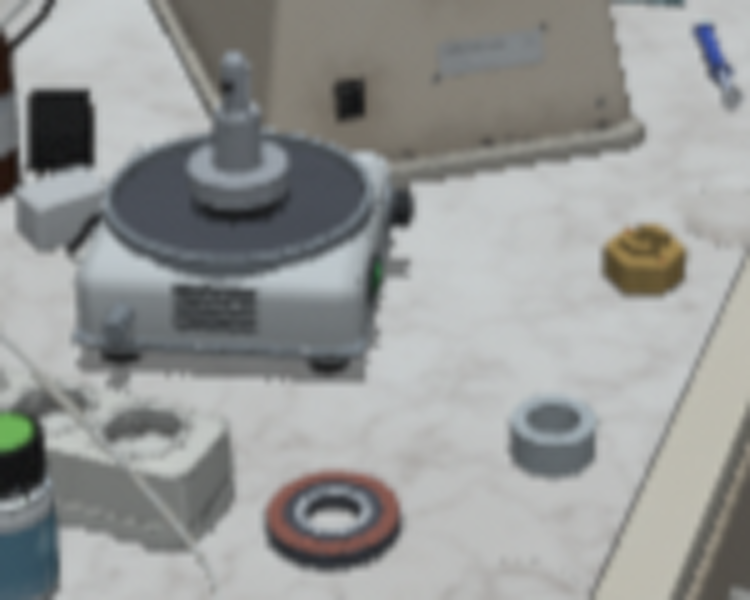

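```bash
python3 - <<'E'
from h import *
t=load("top0.npz"); s=load("side0.npz")
ct=cloud(t); cs=cloud(s)
# height map slices over the work area
P=np.concatenate([ct.reshape(-1,3),cs.reshape(-1,3)])
P=P[(P[:,0]>380)&(P[:,0]<800)&(P[:,1]>-50)&(P[:,1]<560)&(P[:,2]>-20)&(P[:,2]<700)]
g={}
H=np.full((22,32),-1.)
for p in P:
    i=int((p[0]-380)/20); j=int((p[1]+60)/20)
    if 0<=i<22 and 0<=j<32: H[i,j]=max(H[i,j],p[2])
print("cols y from",(-60+20*np.arange(32)).tolist())
for i in range(21,-1,-1): print(380+20*i," ".join("%4d"%v for v in H[i]))
# trimmer tops
def side(zlo,zhi,c,r,cl):
    q=cl.reshape(-1,3); m=(q[:,2]>zlo)&(q[:,2]<zhi)&(np.hypot(q[:,0]-c[0],q[:,1]-c[1])<r); return q[m]
for zlo,zhi in((105,115),(115,124),(130,142)):
    for n,cl in(("t",ct),("s",cs)):
        q=side(zlo,zhi,(608,300),30,cl); print(zlo,n,len(q),q.mean(0).round(1) if len(q) else "", q.min(0).round(1) if len(q) else '',q.max(0).round(1) if len(q) else '')
E
```

```text
cols y from [-60, -40, -20, 0, 20, 40, 60, 80, 100, 120, 140, 160, 180, 200, 220, 240, 260, 280, 300, 320, 340, 360, 380, 400, 420, 440, 460, 480, 500, 520, 540, 560]
800   -1   -1   -1   -1   -1   -1   -1   -1   -1   -1   -1   -1   -1   -1   -1   -1   -1   -1   -1   -1   -1   -1   -1   -1   -1   -1   -1   -1   -1   -1   -1   -1
780   -1   -1  180  162   88   57    9    8    7   10   33   37   34   97  159  158   95    9    6   14   12   15   28   27  135  133   60   51    8   10   11   -1
760   -1   -1  294  254  202  110   27   11    5    8   32   35   36   37   89   91    9    6    9   10   13   11    9    9   43  129  125   69    9   10    9   -1
740   -1   -1  339  338  271  202  134   50    7    8    8    9   35   27   18   34   37   37   10    9    8   10    7   10   43   62   78   58    9    9   45   -1
720   -1  340  342  344  341  305  243  156   85   19    8   10    8   14   21   37   37   34    8    7    9   10    7   12   18   97  127   91   10   11   49   -1
700  338  342  341  342  342  339  336  254  181  112   21    7    8    8   15   34   31   39   26    9    8    8
[... 2388 characters left out ...]
10   10    9    8   11   27   30   26    9    8    9    8   10   21   27   27   10   10    8    7    7    8    8   12   -1
380    9    8    7    9    9   11    7    7   11   14    8    7    8    9    9    5    8    9    8    8    8    9    8    9   12    8   10    9    8   10    8   -1
105 t 24 [609.6 300.1 110.5] [603.1 290.1 106.5] [625.  312.5 114.4]
105 s 45 [613.4 310.  109.8] [604.8 296.8 105.7] [626.4 318.8 114.9]
115 t 11 [613.  300.5 117.8] [605.2 292.2 115.1] [621.5 313.2 123. ]
115 s 17 [613.4 308.8 119.4] [609.5 301.5 115.5] [619.3 313.5 122.6]
130 t 18 [613.3 300.1 136.7] [607.7 291.2 130. ] [618.9 311.9 140. ]
130 s 27 [614.3 308.  135.7] [607.8 301.3 130. ] [620.7 317.5 141.5]
```

```bash
cat > look.py <<'E'
import sys
from h import *
from workcell import grab_frame
def zoom(f,b,k,name,marks=()):
    x0,y0,x1,y1=b
    im=cv2.resize(f["frame"][y0:y1,x0:x1],None,fx=k,fy=k,interpolation=cv2.INTER_CUBIC)
    for m in marks: cv2.circle(im,(int((m[0]-x0+.5)*k),int((m[1]-y0+.5)*k)),2,(255,0,255),-1)
    cv2.imwrite(f"pics/{name}.png",im)
E
python3 - <<'E'
from look import *
t=load("top0.npz"); s=load("side0.npz")
ct=cloud(t);cs=cloud(s)
for n,c in(("t",ct),("s",cs)):
    q=c[(abs(c[...,0]-460)<25)&(abs(c[...,1]-290)<50)]; print(n,"table z",len(q),np.median(q[:,2]),q[:,2].std())
def im3(f,b,k):
    x0,y0,x1,y1=b; return cv2.resize(f["frame"][y0:y1,x0:x1],None,fx=k,fy=k,interpolation=cv2.INTER_CUBIC)
a=im3(t,(232,228,266,260),16); b=im3(t,(176,228,208,260),16)
cv2.imwrite("pics/bt.png",np.hstack([cv2.resize(a,(390,390)),cv2.resize(b,(390,390))]))
a=im3(s,(286,255,312,279),15); b=im3(s,(268,288,294,312),15)
cv2.imwrite("pics/bs.png",np.hstack([cv2.resize(a,(390,360)),cv2.resize(b,(390,360))]))
E
```

```text
t table z 614 1.0892888400885568 3.5774031573342824
s table z 425 -0.3707161292911678 1.2134969087330165
```

View pics/bt.png

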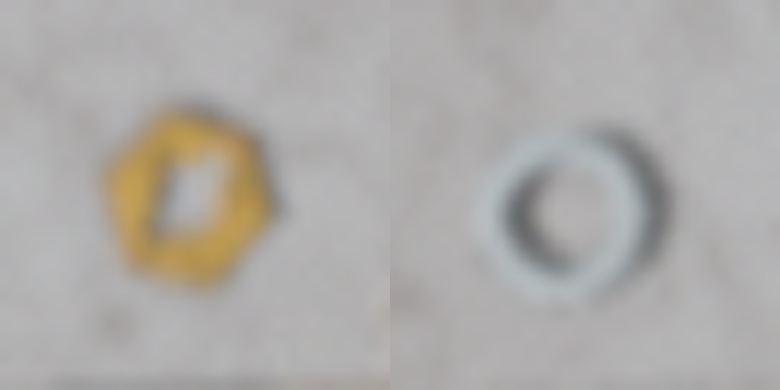

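View pics/bs.png

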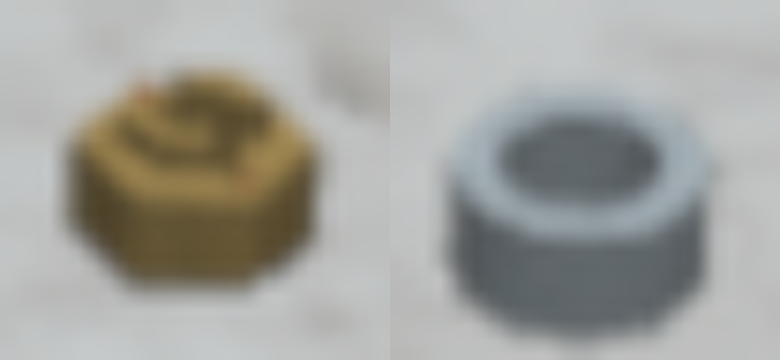

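```bash
python3 - <<'E'
from look import *
t=load("top0.npz"); s=load("side0.npz")
print("spacer top",plane(t,[(189.7,245.1)],20).round(1),"side",plane(s,[(280.3,298.3)],20).round(1))
def sp(x,y): return (286+x/15-.5,255+y/15-.5)
p=plane(s,[sp(145,92),sp(245,180)],20); print("dots",p.round(1), np.degrees(np.arctan2(*(p[0]-p[1])[[1,0]])))
# hex top face outline at z=20 in side view
q=plane(s,[sp(*a) for a in[(72,145),(135,195),(248,195),(318,140),(265,92),(140,90)]],20)
print(q.round(1),q.mean(0).round(1)); 
def tp(x,y): return (232+x/390*34-.5,228+y/390*32-.5)
r=plane(t,[tp(*a) for a in[(105,190),(178,105),(258,130),(270,205),(205,292),(125,265)]],20)
print(r.round(1),r.mean(0).round(1)); 
for Q in(q,r):
  c=Q.mean(0); print(np.degrees(np.arctan2(Q[:,1]-c[1],Q[:,0]-c[0])).round(0),np.linalg.norm(Q-c,axis=1).round(1))
# disc: reddish mask
for n,f,b in(("t",t,(145,205,178,235)),("s",s,(220,305,255,330))):
    x0,y0,x1,y1=b; I=f["frame"][y0:y1,x0:x1].astype(int); m=(I[...,2]-I[...,0]>25)
    ys,xs=np.nonzero(m); h=cv2.convexHull(np.c_[xs,ys].astype(np.float32)); e=cv2.fitEllipse(h)
    print(n,len(xs),e, plane(f,[(e[0][0]+x0,e[0][1]+y0)],10).round(1))
E
```

```text
spacer top [[428.2 373.5  20. ]] side [[428.1 375.7  20. ]]
dots [[441.5 198.8  20. ]
 [417.3 222.1  20. ]] -43.76959080168848
[[448.6 220.6  20. ]
 [433.8 233.2  20. ]
 [415.5 226.7  20. ]
 [408.7 204.8  20. ]
 [421.6 191.8  20. ]
 [442.6 198.5  20. ]] [428.5 212.6  20. ]
[[431.1 229.3  20. ]
 [450.6 211.   20. ]
 [444.4 191.3  20. ]
 [426.9 188.6  20. ]
 [407.1 205.   20. ]
 [413.7 224.6  20. ]] [429.  208.3  20. ]
[  22.   75.  132. -158. -108.  -45.] [21.7 21.3 19.2 21.3 21.9 20. ]
[  84.    7.  -48.  -96. -171.  133.] [21.1 21.8 23.  19.8 22.2 22.4]
t 128 ((15.371665954589844, 14.73000431060791), (19.63130760192871, 19.798124313354492), 147.24205017089844) [[502.1 457.9  10. ]]
s 141 ((16.188947677612305, 11.923388481140137), (15.985518455505371, 26.019901275634766), 86.64936828613281) [[502.5 460.5  10. ]]
```

Call:
send_rows(targets="0 -0.457 0 -0.638 0;0 -0.457 0 -0.638 0;0 -0.457 0 -0.638 0;0 -0.457 0 -0.638 0;0 -0.457 0 -0.638 0;0 -0.457 0 -0.638 0;0 -0.457 0 -0.638 0;0 -0.457 0 -0.638 0;0 -0.457 0 -0.638 0;0 -0.457 0 -0.638 0")

```text
t: 1.1
tcp_pos: [429.0, 373.6, 213.8]
tool_rot: [[0.254, -0.0, -0.967], [0.967, -0.0, 0.254], [-0.0, -1.0, 0.0]]
ft_force: [0.3, 1.1, 0.2]
width: 91.1
```

Call:
send_rows(targets="0 0 0 0 -0.87;0 0 0 0 -0.87;0 0 0 0 -0.87;0 0 0 0 -0.87;0 0 0 0 0;0 0 0 0 0")

```text
t: 1.7
tcp_pos: [428.2, 374.9, 213.8]
tool_rot: [[-0.258, -0.0, -0.966], [0.966, -0.0, -0.258], [-0.0, -1.0, 0.0]]
ft_force: [-0.1, 0.3, -0.2]
width: 91.5
```

Call:
send_rows(targets="0 0 0.8 0 0;0 0 0.8 0 0;0 0 0.8 0 0;0 0 0.8 0 0;0 0 0.6 0 0;0 0 0 0 0;0 0 0 0 0")

```text
t: 2.4
tcp_pos: [428.3, 375.1, 24.3]
tool_rot: [[-0.26, -0.001, -0.966], [0.966, -0.0, -0.26], [-0.0, -1.0, 0.001]]
ft_force: [0.7, 0.3, 0.3]
width: 90.9
```

```bash
python3 - <<'E'
from look import *
for n,b,k in(("side",(240,260,330,330),8),("top",(165,215,225,265),12)):
    f=grab_frame(n); np.savez(n+"1.npz",**f); zoom(f,b,k,n+"1z",)
E
```

```text
(no output)
```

View pics/side1z.png

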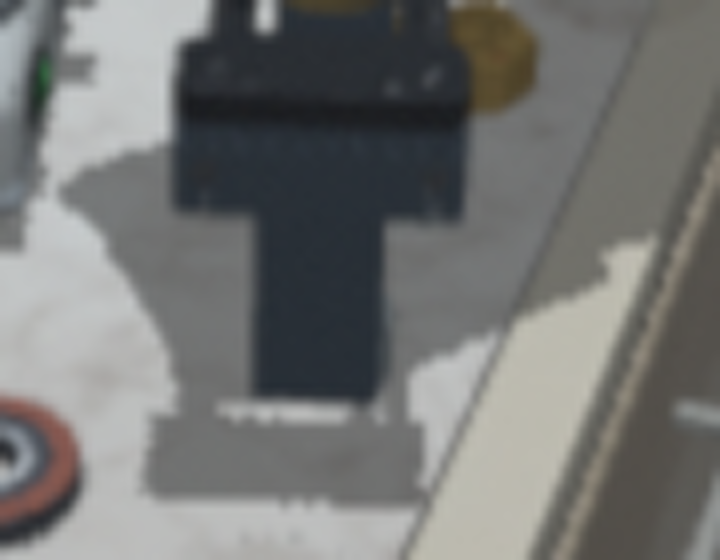

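View pics/top1z.png

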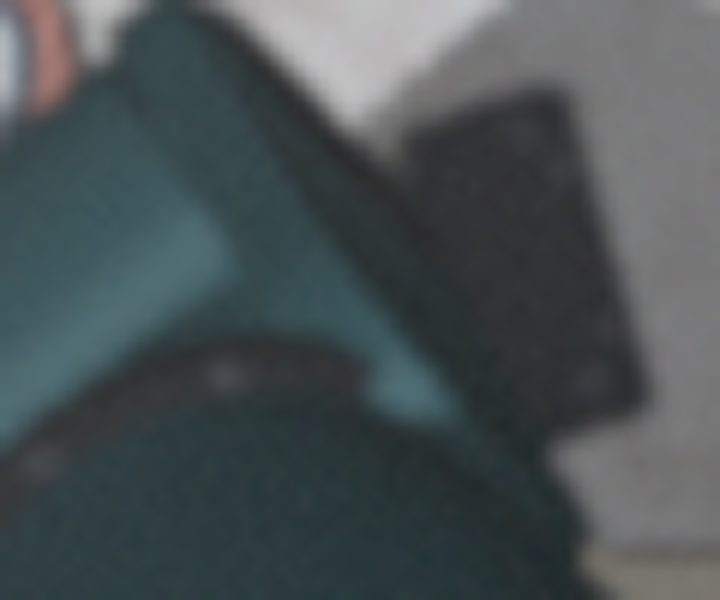

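Call:
send_rows(targets="0 0 0.2 0 0;0 0 0.2 0 0;0 0 0 0 0;0 0 0 0 0;0.3 0 0 0 0;0.5 0 0 0 0;1 0 0 0 0;1 0 0 0 0;1 0 0 0 0;1 0 0 0 0")

```text
t: 3.5
tcp_pos: [428.3, 375.1, 4.0]
tool_rot: [[-0.262, 0.0, -0.965], [0.965, 0.0, -0.262], [0.0, -1.0, -0.0]]
ft_force: [-0.6, 0.7, 0.1]
width: 46.2
```

Call:
send_rows(targets="1 0 0 0 0;1 0 0 0 0;1 0 0 0 0")

```text
t: 3.8
tcp_pos: [428.3, 375.1, 4.0]
tool_rot: [[-0.262, 0.0, -0.965], [0.965, 0.0, -0.262], [0.0, -1.0, -0.0]]
ft_force: [-0.0, -0.2, 0.7]
width: 39.5
```

```bash
python3 - <<'E'
from look import *
t=load("top0.npz"); s=load("side0.npz")
zoom(s,(203,222,233,262),14,"sp_s"); zoom(t,(196,160,232,194),16,"sp_t")
a=cv2.imread("pics/sp_s.png"); b=cv2.imread("pics/sp_t.png")
H=max(a.shape[0],b.shape[0]); pad=lambda i:cv2.copyMakeBorder(i,0,H-i.shape[0],0,0,0)
c=np.hstack([pad(a),pad(b)]); print(a.shape,b.shape,c.shape); cv2.imwrite("pics/sp.png",cv2.resize(c,None,fx=.8,fy=1) if 0 else c)
E
```

```text
(560, 420, 3) (544, 576, 3) (560, 996, 3)
```

View pics/sp_s.png

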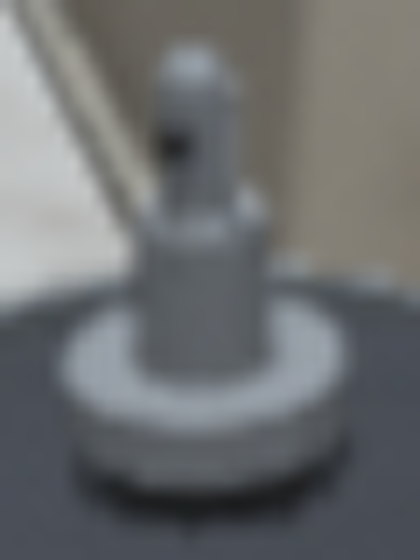

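View pics/sp_t.png

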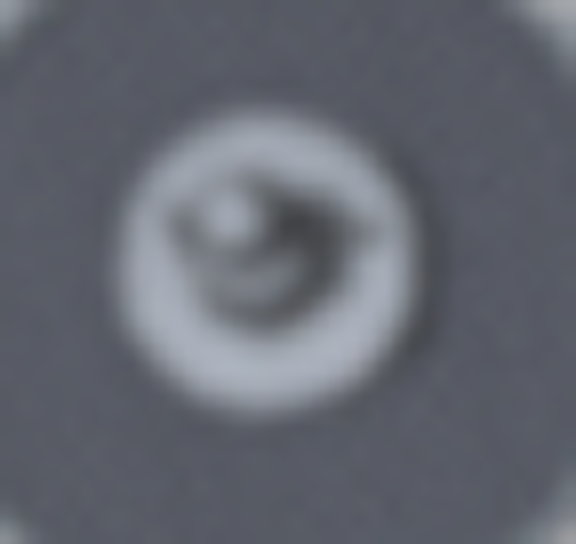

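```bash
python3 - <<'E'
from look import *
t=load("top0.npz"); s=load("side0.npz")
S=lambda x,y:(203+x/14-.5,222+y/14-.5); T=lambda x,y:(196+x/16-.5,160+y/16-.5)
print("collar t",plane(t,[T(266,260)],82).round(1),"s",plane(s,[S(206,362)],82).round(1))
print("tip t",plane(t,[T(235,215)],140).round(1),"s",plane(s,[S(198,58)],140).round(1))
# ellipse predicted extents for collar at candidate centre
for c in((610,304),):
  a=np.linspace(0,6.28,60)
  for r,z in((25,82),(12,112),(7,140)):
    for n,f,k,o in(("s",s,14,(203,222)),("t",t,16,(196,160))):
      p=proj(f,np.c_[c[0]+r*np.cos(a),c[1]+r*np.sin(a),0*a+z]); q=(p-o+.5)*k
      print(n,r,z,q.min(0).round(),q.max(0).round())
E
```

```text
collar t [[616.  301.3  82. ]] s [[615.2 304.4  82. ]]
tip t [[615.6 300.2 140. ]] s [[616.2 300.9 140. ]]
s 25 82 [ 91. 299.] [376. 435.]
t 25 82 [105. 150.] [397. 441.]
s 12 112 [159. 184.] [298. 246.]
t 12 112 [160. 201.] [303. 343.]
s 7 140 [183.  53.] [264.  88.]
t 7 140 [170. 207.] [255. 292.]
```

Call:
send_rows(targets="1 0 -0.4 0 0;1 0 -0.9 0 0;1 0 -0.9 0 0;1 0 -0.9 0 0;1 0 0 0 0;1 -0.477 0 -0.648 0;1 -0.477 0 -0.648 0;1 -0.477 0 -0.648 0;1 -0.477 0 -0.648 0;1 -0.477 0 -0.648 0")

```text
t: 4.8
tcp_pos: [617.0, 301.4, 158.2]
tool_rot: [[-0.262, -0.001, -0.965], [0.965, -0.0, -0.262], [-0.0, -1.0, 0.001]]
ft_force: [0.5, 0.4, -1.1]
width: 39.1
```

Call:
send_rows(targets="1 0 0 0 0;1 0 0 0 0;1 0 0 0 0")

```text
t: 5.1
tcp_pos: [614.8, 302.5, 158.3]
tool_rot: [[-0.262, -0.001, -0.965], [0.965, -0.0, -0.262], [-0.0, -1.0, 0.001]]
ft_force: [-0.3, 0.1, -1.2]
width: 39.7
```

```bash
python3 - <<'E'
from look import *
for n,b,k in(("side",(180,190,260,260),8),("top",(186,150,246,200),12)):
    f=grab_frame(n); np.savez(n+"2.npz",**f); zoom(f,b,k,n+"2z",)
E
```

```text
(no output)
```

View pics/side2z.png

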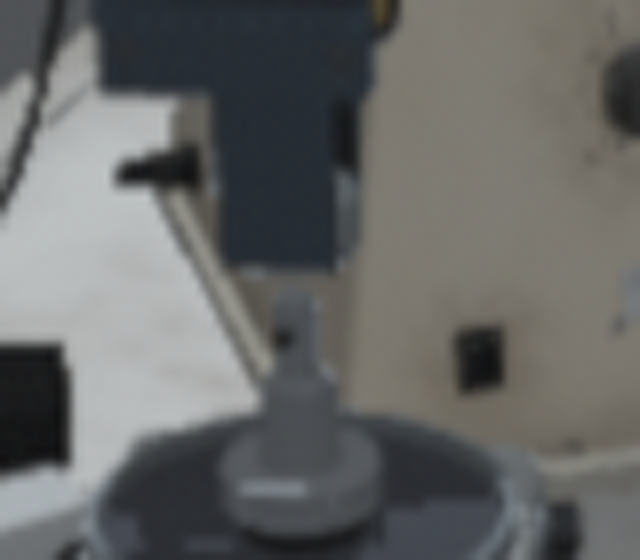

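View pics/top2z.png

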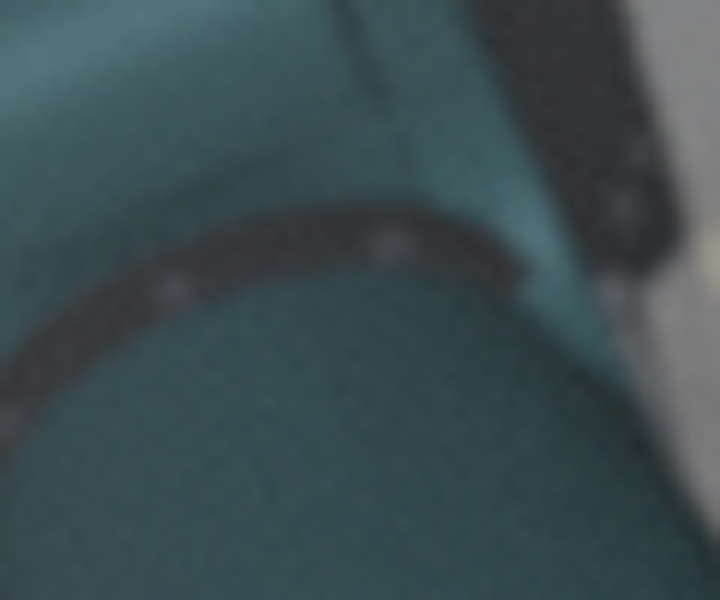

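```bash
python3 - <<'E'
from look import *
s=load("side2.npz"); k=8;o=(180,190)
a=np.linspace(0,6.28,90)
def ext(c,r,z):
    p=proj(s,np.c_[c[0]+r*np.cos(a),c[1]+r*np.sin(a),0*a+z]); q=(p-o+.5)*k; return q.min(0).round(),q.max(0).round()
c=(614.8,302.5)
print("spacer bottom/top",ext(c,20,154.3),ext(c,20,174.3))
for r,z in((25,82),(12,100),(7,120),(5,140)): print(r,z,ext(c,r,z))
R=np.array([[-.262,-.965],[.965,-.262]])
for x in(20,30):
  for z in(-16,16):
    w=np.array(c)+R@[x,z]; print("finger",x,z,((proj(s,[*w,160])-o+.5)*k).round())
g=cv2.cvtColor(s["frame"],cv2.COLOR_BGR2GRAY)
for y in (215,219,226,228,233,238): print(y,g[y,200:235])
E
```

```text
spacer bottom/top (array([231., 222.]), array([364., 278.])) (array([228., 162.]), array([363., 217.]))
25 82 (array([224., 423.]), array([386., 500.]))
12 100 (array([264., 391.]), array([343., 427.]))
7 120 (array([278., 341.]), array([325., 361.]))
5 140 (array([283., 285.]), array([316., 299.]))
finger 20 -16 [[233. 259.]]
finger 20 16 [[340. 262.]]
finger 30 -16 [[227. 273.]]
finger 30 16 [[335. 277.]]
215 [113 125 140 112  87  86  87  62  45  44  44  43  43  44  43  43  43  43
  44  43  43  47  80  86  82 105 119 123 123 123 123 123 122 123 123]
219 [185 151 105 124 140 112  85  58  45  44  43  44  43  43  42  43  43  43
  43  44  43  45  69  75  78 105 120 123 123 122 123 122 122 121 121]
226 [184 184 185 185 182 151 119 139 144 114  88  87  89  92  96  93  92  92
  92  96  95  95  95  97 107 117 121 122 121 120 121 121 121 120 118]
228 [180 181 180 181 183 182 151 118 140 144 114  87  86  88  82  80  83  82
  82 103 100  96  94  98 108 118 120 121 120 121 120 120 120 119 116]
233 [181 181 181 181 183 183 184 184 176 125 112 138 132 107  69  55  67  76
  79  92  96  95  95 102 112 119 120 119 120 119 118 116 114 113 112]
238 [185 183 182 180 178 176 174 173 173 175 174 146 111  87  84  85  85  86
  87  85  81  80  92 105 117 120 120 120 119 119 117 117 114 111 108]
```

Call:
send_rows(targets="1 0 0.2 0 0;1 0 0.2 0 0;1 0 0.02 0 0;1 0 0.02 0 0;1 0 0 0 0")

```text
t: 5.7
tcp_pos: [615.9, 302.4, 136.8]
tool_rot: [[-0.262, -0.0, -0.965], [0.965, -0.0, -0.262], [-0.0, -1.0, 0.0]]
ft_force: [0.6, 0.0, -0.8]
width: 39.3
```

Call:
send_rows(targets="1 0 0.02 0 0;1 0 0.02 0 0;1 0 0 0 0")

```text
t: 6.0
tcp_pos: [615.9, 302.4, 134.9]
tool_rot: [[-0.262, 0.0, -0.965], [0.965, 0.0, -0.262], [0.0, -1.0, -0.0]]
ft_force: [0.1, -0.1, -0.0]
width: 39.5
```

Call:
send_rows(targets="1 0 0.02 0 0;1 0 0.02 0 0;1 0 0 0 0")

```text
t: 6.3
tcp_pos: [615.8, 302.4, 132.8]
tool_rot: [[-0.262, -0.0, -0.965], [0.965, -0.0, -0.262], [-0.0, -1.0, 0.0]]
ft_force: [-0.0, -0.1, 0.3]
width: 39.7
```

Call:
send_rows(targets="1 0 0.02 0 0;1 0 0.02 0 0;1 0 0 0 0")

```text
t: 6.6
tcp_pos: [615.8, 302.4, 130.8]
tool_rot: [[-0.262, -0.0, -0.965], [0.965, -0.0, -0.262], [-0.0, -1.0, 0.0]]
ft_force: [0.1, -0.0, -0.5]
width: 39.9
```

Call:
send_rows(targets="1 0 0.03 0 0;1 0 0.03 0 0;1 0 0 0 0")

```text
t: 6.9
tcp_pos: [615.8, 302.4, 127.7]
tool_rot: [[-0.262, -0.0, -0.965], [0.965, -0.0, -0.262], [-0.0, -1.0, 0.0]]
ft_force: [-0.5, 0.2, -0.9]
width: 39.3
```

Call:
send_rows(targets="1 0 0.03 0 0;1 0 0.03 0 0;1 0 0.03 0 0;1 0 0 0 0")

```text
t: 7.3
tcp_pos: [615.8, 302.4, 123.2]
tool_rot: [[-0.262, -0.0, -0.965], [0.965, -0.0, -0.262], [-0.0, -1.0, 0.0]]
ft_force: [-0.7, 0.7, -0.3]
width: 39.8
```

Call:
send_rows(targets="1 0 0.03 0 0;1 0 0.03 0 0;1 0 0.03 0 0;1 0 0 0 0")

```text
t: 7.7
tcp_pos: [615.8, 302.3, 118.6]
tool_rot: [[-0.262, -0.0, -0.965], [0.965, -0.0, -0.262], [-0.0, -1.0, 0.0]]
ft_force: [0.9, 0.6, -1.0]
width: 39.6
```

Call:
send_rows(targets="1 0 0.02 0 0;1 0 0.02 0 0;1 0 0 0 0")

```text
t: 8.0
tcp_pos: [615.8, 302.4, 116.8]
tool_rot: [[-0.262, -0.0, -0.965], [0.965, -0.0, -0.262], [-0.0, -1.0, 0.0]]
ft_force: [0.7, -0.1, 0.3]
width: 39.7
```

Call:
send_rows(targets="1 0 0.02 0 0;1 0 0.02 0 0;1 0 0 0 0")

```text
t: 8.3
tcp_pos: [615.8, 302.4, 114.8]
tool_rot: [[-0.262, -0.0, -0.965], [0.965, -0.0, -0.262], [-0.0, -1.0, 0.0]]
ft_force: [0.5, -0.2, -0.3]
width: 39.5
```

Call:
send_rows(targets="1 0 0.02 0 0;1 0 0.02 0 0;1 0 0 0 0")

```text
t: 8.6
tcp_pos: [615.9, 302.4, 112.8]
tool_rot: [[-0.262, -0.0, -0.965], [0.965, -0.0, -0.262], [-0.0, -1.0, 0.0]]
ft_force: [-0.7, 0.1, -0.9]
width: 39.9
```

Call:
send_rows(targets="1 0 0.02 0 0;1 0 0.02 0 0;1 0 0 0 0")

```text
t: 8.9
tcp_pos: [615.8, 302.4, 110.7]
tool_rot: [[-0.262, -0.0, -0.965], [0.965, -0.0, -0.262], [-0.0, -1.0, 0.0]]
ft_force: [-0.1, -0.3, -0.9]
width: 39.5
```

Call:
send_rows(targets="1 0 0.03 0 0;1 0 0.03 0 0;1 0 0 0 0")

```text
t: 9.2
tcp_pos: [615.8, 302.4, 107.7]
tool_rot: [[-0.262, -0.0, -0.965], [0.965, -0.0, -0.262], [-0.0, -1.0, 0.0]]
ft_force: [0.2, -1.4, -0.5]
width: 39.8
```

Call:
send_rows(targets="1 0 0.03 0 0;1 0 0.03 0 0;1 0 0 0 0")

```text
t: 9.5
tcp_pos: [615.8, 302.4, 104.7]
tool_rot: [[-0.262, -0.0, -0.965], [0.965, -0.0, -0.262], [-0.0, -1.0, 0.0]]
ft_force: [-0.4, -0.9, -1.1]
width: 39.7
```

Call:
send_rows(targets="1 0 0.05 0 0;1 0 0.05 0 0;1 0 0.05 0 0;1 0 0 0 0")

```text
t: 9.9
tcp_pos: [615.6, 302.3, 96.9]
tool_rot: [[-0.262, -0.001, -0.965], [0.965, -0.0, -0.262], [-0.0, -1.0, 0.001]]
ft_force: [-0.8, 0.2, -0.5]
width: 39.4
```

Call:
send_rows(targets="1 0 0.05 0 0;1 0 0.05 0 0;1 0 0.05 0 0;1 0 0 0 0")

```text
t: 10.3
tcp_pos: [615.7, 302.3, 89.5]
tool_rot: [[-0.262, -0.001, -0.965], [0.965, -0.0, -0.262], [-0.0, -1.0, 0.001]]
ft_force: [-0.7, -0.1, -1.1]
width: 39.7
```

Call:
send_rows(targets="1 0 0.02 0 0;1 0 0.02 0 0;1 0 0 0 0")

```text
t: 10.6
tcp_pos: [615.8, 302.4, 87.8]
tool_rot: [[-0.262, -0.0, -0.965], [0.965, -0.0, -0.262], [-0.0, -1.0, 0.0]]
ft_force: [-0.7, -0.3, -1.4]
width: 39.5
```

Call:
send_rows(targets="0.45 0 0 0 0;0.45 0 0 0 0;0.45 0 0 0 0;0.3 0 0 0 0;0 0 -0.3 0 0;0 0 -0.7 0 0;0 0 -0.7 0 0;0 0 0 0 0")

```text
t: 11.4
tcp_pos: [618.5, 303.6, 179.2]
tool_rot: [[-0.262, 0.007, -0.965], [0.965, 0.003, -0.262], [0.001, -1.0, -0.008]]
ft_force: [1.0, 0.1, 0.3]
width: 87.2
```

```bash
python3 - <<'E'
from look import *
f=grab_frame("side"); np.savez("side3.npz",**f); zoom(f,(180,190,260,260),8,"side3z")
E
```

View pics/side3z.png

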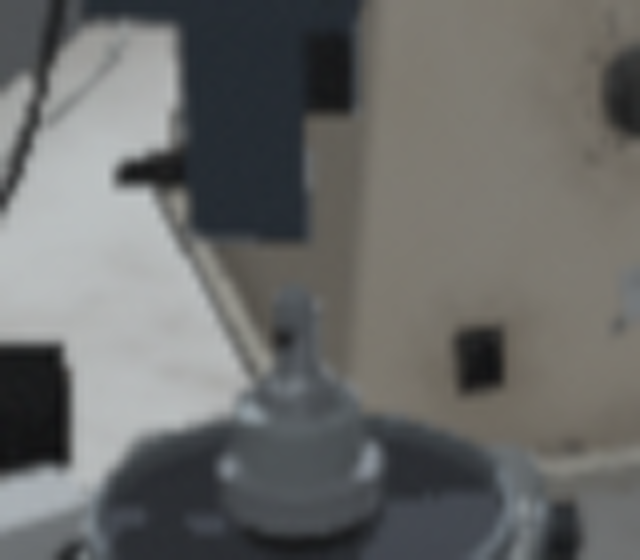

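Call:
send_rows(targets="0 0.726 0 0.273 0;0 0.726 0 0.273 0;0 0.726 0 0.273 0;0 0.726 0 0.273 0;0 0.726 0 0.273 0;0 0 0 0 0;0 0 0.8 0 0;0 0 0.8 0 0;0 0 0.8 0 0;0 0 0.5 0 0")

```text
t: 12.45
tcp_pos: [501.3, 457.9, 24.5]
tool_rot: [[-0.262, -0.003, -0.965], [0.965, -0.002, -0.262], [-0.002, -1.0, 0.003]]
ft_force: [-0.6, 0.6, -0.2]
width: 91.1
```

Call:
send_rows(targets="0 0 0 0 0;0 0 0 0 0;0 0 0 0 0")

```text
t: 12.75
tcp_pos: [503.4, 460.2, 29.7]
tool_rot: [[-0.262, 0.002, -0.965], [0.965, 0.001, -0.262], [0.001, -1.0, -0.002]]
ft_force: [0.2, 0.2, -0.5]
width: 90.9
```

Call:
send_rows(targets="0 0 0.22 0 0;0 0 0.22 0 0;0 0 0 0 0;0 0 0 0 0")

```text
t: 13.15
tcp_pos: [502.2, 459.5, 5.5]
tool_rot: [[-0.262, -0.001, -0.965], [0.965, -0.001, -0.262], [-0.0, -1.0, 0.001]]
ft_force: [-0.9, 0.5, -0.1]
width: 91.2
```

Call:
send_rows(targets="0 0 0.06 0 0;0.2 0 0 0 0;0.3 0 0 0 0;0.5 0 0 0 0;1 0 0 0 0;1 0 0 0 0;1 0 0 0 0;1 0 0 0 0")

```text
t: 13.95
tcp_pos: [502.5, 459.7, 3.0]
tool_rot: [[-0.262, 0.0, -0.965], [0.965, 0.0, -0.262], [0.0, -1.0, -0.0]]
ft_force: [-0.1, -0.0, 1.5]
width: 59.4
```

Call:
send_rows(targets="1 0 -0.4 0 0;1 0 -0.9 0 0;1 0 -0.9 0 0;1 0 -0.9 0 0;1 0 0 0 0;1 -0.726 0 -0.273 0;1 -0.726 0 -0.273 0;1 -0.726 0 -0.273 0;1 -0.726 0 -0.273 0;1 -0.726 0 -0.273 0")

```text
t: 14.95
tcp_pos: [616.3, 300.9, 157.1]
tool_rot: [[-0.262, -0.001, -0.965], [0.965, -0.0, -0.262], [-0.0, -1.0, 0.001]]
ft_force: [0.4, -0.4, -0.8]
width: 59.1
```

Call:
send_rows(targets="1 0 0 0 0;1 0 0 0 0;1 0 0 0 0")

```text
t: 15.25
tcp_pos: [615.2, 302.9, 157.4]
tool_rot: [[-0.262, -0.001, -0.965], [0.965, -0.0, -0.262], [-0.0, -1.0, 0.001]]
ft_force: [-0.5, -0.0, -1.7]
width: 59.5
```

```bash
python3 - <<'E'
from look import *
f=grab_frame("side"); np.savez("side4.npz",**f); zoom(f,(180,190,260,260),8,"side4z")
a=np.linspace(0,6.28,90)
for r,z in((30,155),(30,165),(5,140)):
    p=proj(f,np.c_[615.8+r*np.cos(a),302.4+r*np.sin(a),0*a+z]); q=(p-(180,190)+.5)*8; print(r,z,q.min(0).round(),q.max(0).round())
E
```

```text
30 155 [194. 205.] [395. 290.]
30 165 [193. 176.] [394. 259.]
5 140 [280. 284.] [313. 299.]
```

View pics/side4z.png

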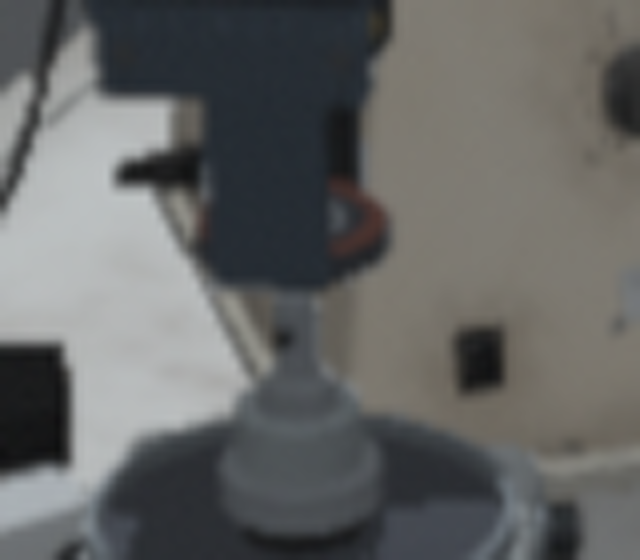

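Call:
send_rows(targets="1 0 0.2 0 0;1 0 0.2 0 0;1 0 0.04 0 0;1 0 0 0 0;1 0 0 0 0")

```text
t: 15.8
tcp_pos: [615.9, 302.5, 135.9]
tool_rot: [[-0.262, -0.0, -0.965], [0.965, -0.0, -0.262], [-0.0, -1.0, 0.0]]
ft_force: [-0.8, 0.7, -1.0]
width: 59.0
```

Call:
send_rows(targets="1 0 0.02 0 0;1 0 0.02 0 0;1 0 0 0 0")

```text
t: 16.1
tcp_pos: [615.9, 302.4, 134.0]
tool_rot: [[-0.262, 0.0, -0.965], [0.965, 0.0, -0.262], [-0.0, -1.0, -0.0]]
ft_force: [0.5, 0.5, -1.0]
width: 59.4
```

Call:
send_rows(targets="1 0 0.02 0 0;1 0 0.02 0 0;1 0 0 0 0")

```text
t: 16.4
tcp_pos: [615.8, 302.4, 131.8]
tool_rot: [[-0.262, -0.0, -0.965], [0.965, -0.0, -0.262], [-0.0, -1.0, 0.0]]
ft_force: [-0.9, 0.7, -0.2]
width: 59.4
```

Call:
send_rows(targets="1 0 0.03 0 0;1 0 0.03 0 0;1 0 0 0 0")

```text
t: 16.7
tcp_pos: [615.7, 302.3, 128.6]
tool_rot: [[-0.262, -0.0, -0.965], [0.965, -0.0, -0.262], [-0.0, -1.0, 0.0]]
ft_force: [-0.9, -0.3, -1.1]
width: 59.5
```

Call:
send_rows(targets="1 0 0.03 0 0;1 0 0.03 0 0;1 0 0 0 0")

```text
t: 17.0
tcp_pos: [615.8, 302.4, 125.7]
tool_rot: [[-0.262, -0.0, -0.965], [0.965, -0.0, -0.262], [-0.0, -1.0, 0.0]]
ft_force: [-1.1, -0.3, -0.9]
width: 59.4
```

Past the pin; on to the pilot.

Call:
send_rows(targets="1 0 0.05 0 0;1 0 0.05 0 0;1 0 0.05 0 0;1 0 0 0 0")

```text
t: 17.4
tcp_pos: [615.7, 302.3, 117.9]
tool_rot: [[-0.262, -0.001, -0.965], [0.965, -0.0, -0.262], [-0.0, -1.0, 0.001]]
ft_force: [0.6, -0.0, -0.2]
width: 59.3
```

Call:
send_rows(targets="1 0 0.02 0 0;1 0 0.02 0 0;1 0 0 0 0")

```text
t: 17.7
tcp_pos: [615.8, 302.4, 116.3]
tool_rot: [[-0.262, -0.0, -0.965], [0.965, -0.0, -0.262], [-0.0, -1.0, 0.0]]
ft_force: [0.5, -0.4, -0.6]
width: 59.4
```

Call:
send_rows(targets="1 0 0.02 0 0;1 0 0.02 0 0;1 0 0 0 0")

```text
t: 18.0
tcp_pos: [615.8, 302.3, 114.3]
tool_rot: [[-0.262, -0.0, -0.965], [0.965, -0.0, -0.262], [-0.0, -1.0, 0.0]]
ft_force: [0.1, 0.1, -1.5]
width: 59.4
```

Call:
send_rows(targets="1 0 0.02 0 0;1 0 0.02 0 0;1 0 0 0 0")

```text
t: 18.3
tcp_pos: [615.8, 302.4, 112.3]
tool_rot: [[-0.262, -0.0, -0.965], [0.965, -0.0, -0.262], [-0.0, -1.0, 0.0]]
ft_force: [-0.0, -0.4, -1.1]
width: 59.4
```

Call:
send_rows(targets="1 0 0.02 0 0;1 0 0.02 0 0;1 0 0 0 0")

```text
t: 18.6
tcp_pos: [615.8, 302.4, 110.3]
tool_rot: [[-0.262, -0.0, -0.965], [0.965, -0.0, -0.262], [-0.0, -1.0, 0.0]]
ft_force: [-0.4, -0.1, -0.7]
width: 59.0
```

Call:
send_rows(targets="1 0 0.02 0 0;1 0 0.02 0 0;1 0 0 0 0")

```text
t: 18.9
tcp_pos: [615.8, 302.4, 108.3]
tool_rot: [[-0.262, -0.0, -0.965], [0.965, -0.0, -0.262], [-0.0, -1.0, 0.0]]
ft_force: [0.1, -0.3, -1.2]
width: 59.7
```

Call:
send_rows(targets="1 0 0.02 0 0;1 0 0.02 0 0;1 0 0 0 0")

```text
t: 19.2
tcp_pos: [615.8, 302.4, 106.3]
tool_rot: [[-0.262, -0.0, -0.965], [0.965, -0.0, -0.262], [-0.0, -1.0, 0.0]]
ft_force: [-0.2, 0.4, -1.4]
width: 59.3
```

Call:
send_rows(targets="0.25 0 0 0 0;0.25 0 0 0 0;0.25 0 0 0 0;0 0 0 0 0;0 0 -0.3 0 0;0 0 -0.6 0 0;0 0 -0.3 0 0;0 0 0 0 0;0 0 0 0 0")

```text
t: 20.1
tcp_pos: [615.9, 302.4, 166.6]
tool_rot: [[-0.262, 0.001, -0.965], [0.965, 0.0, -0.262], [0.0, -1.0, -0.001]]
ft_force: [-0.2, -0.5, -0.3]
width: 91.4
```

```bash
python3 - <<'E'
from look import *
f=grab_frame("side"); np.savez("side5.npz",**f); zoom(f,(180,190,260,260),8,"side5z")
E
```

```text
(no output)
```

View pics/side5z.png

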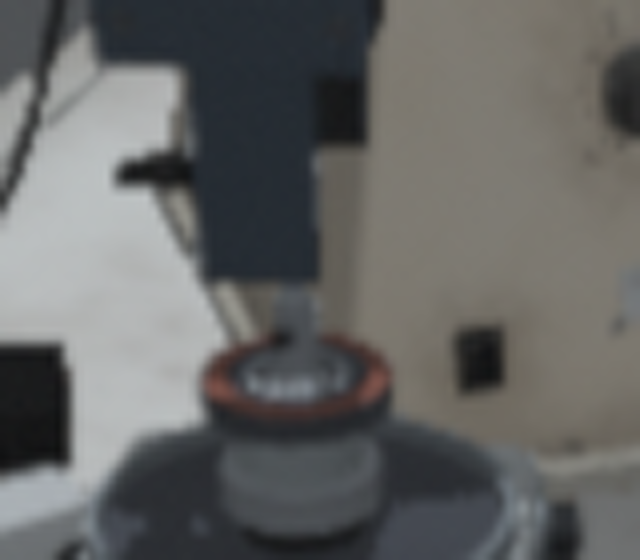

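Call:
send_rows(targets="0 -0.131 0 0.682 0;0 -0.131 0 0.682 0;0 -0.131 0 0.682 0;0 -0.131 0 0.682 0;0 -0.131 0 0.682 0;0 -0.131 0 0.682 0;0 0 0 0 0;0 0 0.8 0 0;0 0 0.8 0 0;0 0 0.6 0 0")

```text
t: 21.15
tcp_pos: [428.0, 210.5, 54.0]
tool_rot: [[-0.262, -0.001, -0.965], [0.965, -0.001, -0.262], [-0.0, -1.0, 0.002]]
ft_force: [0.6, -0.2, -0.9]
width: 91.3
```

Call:
send_rows(targets="0 0 0 0 0;0 0 0 0 0;0 0 0 0 0")

```text
t: 21.45
tcp_pos: [429.7, 211.2, 57.7]
tool_rot: [[-0.262, 0.001, -0.965], [0.965, 0.001, -0.262], [0.0, -1.0, -0.002]]
ft_force: [0.8, -0.1, 0.5]
width: 91.0
```

Call:
send_rows(targets="0 0 0.5 0 0;0 0 0.4 0 0;0 0 0.12 0 0;0 0 0 0 0;0.3 0 0 0 0;0.4 0 0 0 0;0.5 0 0 0 0;1 0 0 0 0;1 0 0 0 0;1 0 0 0 0")

```text
t: 22.45
tcp_pos: [428.7, 210.8, 5.5]
tool_rot: [[-0.262, 0.0, -0.965], [0.965, 0.0, -0.262], [0.0, -1.0, -0.0]]
ft_force: [0.1, -0.2, -0.2]
width: 46.0
```

Call:
send_rows(targets="1 0 0 0 0;1 0 0 0 0;1 0 0 0 0")

```text
t: 22.75
tcp_pos: [428.7, 210.8, 5.4]
tool_rot: [[-0.262, -0.0, -0.965], [0.965, -0.0, -0.262], [-0.0, -1.0, 0.0]]
ft_force: [-0.3, 0.4, 1.5]
width: 37.6
```

Call:
send_rows(targets="1 0 -0.3 0 0;1 0 -0.9 0 0;1 0 -0.9 0 0;1 0 -0.9 0 0;1 0.131 0 -0.682 0;1 0.131 0 -0.682 0;1 0.131 0 -0.682 0;1 0.131 0 -0.682 0;1 0.131 0 -0.682 0;1 0.131 0 -0.682 0")

```text
t: 23.75
tcp_pos: [616.9, 302.9, 155.0]
tool_rot: [[-0.262, -0.001, -0.965], [0.965, -0.0, -0.262], [-0.0, -1.0, 0.001]]
ft_force: [-0.6, -0.4, -0.3]
width: 37.4
```

Call:
send_rows(targets="1 0 0 0 0;1 0 0 0 0;1 0 0 0 0")

```text
t: 24.05
tcp_pos: [615.0, 302.0, 155.0]
tool_rot: [[-0.262, -0.001, -0.965], [0.965, -0.0, -0.262], [-0.0, -1.0, 0.001]]
ft_force: [-0.9, 0.4, -0.6]
width: 38.0
```

```bash
python3 - <<'E'
from look import *
f=grab_frame("side"); np.savez("side6.npz",**f); zoom(f,(180,190,260,260),8,"side6z")
a=np.linspace(0,6.28,7)+np.radians(15)
for r,z in((22,150),(22,170),(5,140)):
    p=proj(f,np.c_[615.8+r*np.cos(a),302.4+r*np.sin(a),0*a+z]); q=(p-(180,190)+.5)*8; print(r,z,q.min(0).round(),q.max(0).round())
E
```

```text
22 150 [223. 234.] [368. 290.]
22 170 [220. 174.] [366. 229.]
5 140 [280. 285.] [313. 298.]
```

View pics/side6z.png

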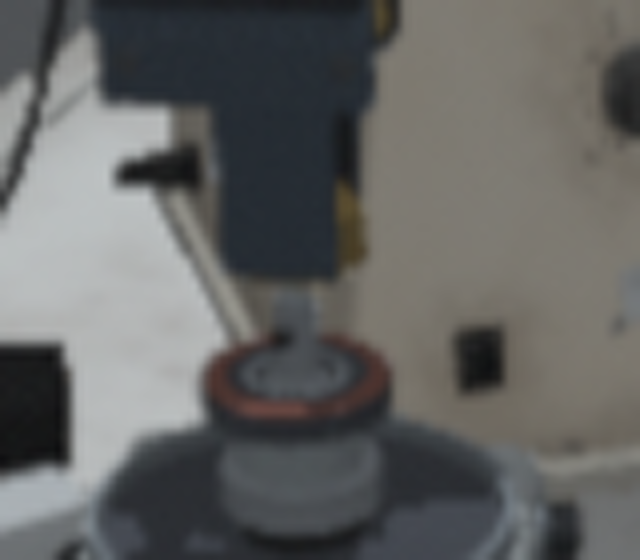

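Call:
send_rows(targets="1 0 0 0 0.776;1 0 0 0 0.776;1 0 0 0 0.776;1 0 0.18 0 0;1 0 0.18 0 0;1 0 0 0 0;1 0 0 0 0")

```text
t: 24.8
tcp_pos: [615.5, 302.2, 136.9]
tool_rot: [[0.082, -0.001, -0.997], [0.997, -0.0, 0.082], [-0.0, -1.0, 0.001]]
ft_force: [-0.1, -0.3, -1.4]
width: 37.9
```

Call:
send_rows(targets="1 0 0.02 0 0;1 0 0.02 0 0;1 0 0 0 0")

```text
t: 25.1
tcp_pos: [615.9, 302.4, 135.4]
tool_rot: [[0.084, 0.0, -0.997], [0.997, 0.0, 0.084], [0.0, -1.0, -0.0]]
ft_force: [0.6, -0.0, -0.2]
width: 38.0
```

Call:
send_rows(targets="1 0 0.02 0 0;1 0 0.02 0 0;1 0 0 0 0")

```text
t: 25.4
tcp_pos: [615.8, 302.4, 133.3]
tool_rot: [[0.084, -0.0, -0.996], [0.996, -0.0, 0.084], [-0.0, -1.0, 0.0]]
ft_force: [0.6, 0.3, -1.1]
width: 37.5
```

Call:
send_rows(targets="1 0 0.02 0 0;1 0 0.02 0 0;1 0 0 0 0")

```text
t: 25.7
tcp_pos: [615.8, 302.4, 131.3]
tool_rot: [[0.084, -0.0, -0.996], [0.996, -0.0, 0.084], [-0.0, -1.0, 0.0]]
ft_force: [0.8, -0.8, -0.3]
width: 37.8
```

Call:
send_rows(targets="1 0 0.02 0 0;1 0 0.02 0 0;1 0 0 0 0")

```text
t: 26.0
tcp_pos: [615.8, 302.4, 129.3]
tool_rot: [[0.084, -0.0, -0.996], [0.996, -0.0, 0.084], [-0.0, -1.0, 0.0]]
ft_force: [0.9, 0.1, 0.2]
width: 38.0
```

Call:
send_rows(targets="1 0 0.02 0 0;1 0 0.02 0 0;1 0 0 0 0")

```text
t: 26.3
tcp_pos: [615.8, 302.4, 127.3]
tool_rot: [[0.084, -0.0, -0.996], [0.996, -0.0, 0.084], [-0.0, -1.0, 0.0]]
ft_force: [-0.3, -0.7, -1.3]
width: 37.2
```

Call:
send_rows(targets="1 0 0.02 0 0;1 0 0.02 0 0;1 0 0 0 0")

```text
t: 26.6
tcp_pos: [615.8, 302.4, 125.2]
tool_rot: [[0.084, -0.0, -0.996], [0.996, -0.0, 0.084], [-0.0, -1.0, 0.0]]
ft_force: [-0.4, 0.3, -0.4]
width: 37.8
```

Call:
send_rows(targets="1 0 0.02 0 0;1 0 0 0 0")

```text
t: 26.8
tcp_pos: [616.0, 302.5, 124.5]
tool_rot: [[0.084, 0.0, -0.996], [0.996, 0.0, 0.084], [0.0, -1.0, -0.0]]
ft_force: [-0.0, 0.0, -0.4]
width: 37.8
```

Near expected pin contact; half-millimetre steps.

Call:
send_rows(targets="1 0 0.01 0 0;1 0 0 0 0")

```text
t: 27.0
tcp_pos: [616.0, 302.5, 124.3]
tool_rot: [[0.084, 0.0, -0.996], [0.996, 0.0, 0.084], [0.0, -1.0, -0.0]]
ft_force: [-1.8, -0.8, 4.3]
width: 37.9
```

Call:
send_rows(targets="1 0 0.01 0 0;1 0 0 0 0")

```text
t: 27.2
tcp_pos: [616.1, 302.5, 124.1]
tool_rot: [[0.084, 0.0, -0.996], [0.996, 0.0, 0.084], [0.0, -1.0, -0.0]]
ft_force: [-3.2, -1.7, 9.0]
width: 37.8
```

Call:
send_rows(targets="1 0 0.01 0 0;1 0 0 0 0")

```text
t: 27.4
tcp_pos: [616.2, 302.5, 124.0]
tool_rot: [[0.084, 0.0, -0.996], [0.996, 0.0, 0.084], [0.0, -1.0, -0.0]]
ft_force: [-4.5, -2.2, 13.6]
width: 37.7
```

Call:
send_rows(targets="1 0 -0.01 0 0;1 0 0 0 0.3;1 0 0 0 0.3;1 0 0 0 0")

```text
t: 27.8
tcp_pos: [616.5, 302.6, 124.2]
tool_rot: [[0.175, 0.001, -0.985], [0.985, 0.001, 0.175], [0.001, -1.0, -0.001]]
ft_force: [0.5, -0.8, 5.6]
width: 37.5
```

Call:
send_rows(targets="1 0 0 0 0.3;1 0 0 0 0")

```text
t: 28.0
tcp_pos: [616.5, 302.6, 124.1]
tool_rot: [[0.219, 0.001, -0.976], [0.976, 0.0, 0.219], [0.001, -1.0, -0.001]]
ft_force: [0.6, -0.4, 6.5]
width: 37.7
```

Call:
send_rows(targets="1 0 0 0 0.3;1 0 0 0 0")

```text
t: 28.2
tcp_pos: [616.5, 302.6, 124.1]
tool_rot: [[0.262, 0.001, -0.965], [0.965, 0.0, 0.262], [0.001, -1.0, -0.001]]
ft_force: [0.2, -1.6, 5.5]
width: 37.7
```

Call:
send_rows(targets="1 0 0 0 0.3;1 0 0 0 0")

```text
t: 28.4
tcp_pos: [616.5, 302.5, 124.0]
tool_rot: [[0.305, 0.001, -0.952], [0.952, 0.0, 0.305], [0.001, -1.0, -0.001]]
ft_force: [1.7, -0.7, 5.3]
width: 38.0
```

Call:
send_rows(targets="1 0 0 0 0.3;1 0 0 0 0")

```text
t: 28.6
tcp_pos: [616.4, 302.5, 123.8]
tool_rot: [[0.347, 0.001, -0.938], [0.938, 0.0, 0.347], [0.001, -1.0, -0.001]]
ft_force: [1.8, -0.4, 5.3]
width: 37.6
```

Call:
send_rows(targets="1 0 0 0 0.3;1 0 0 0 0")

```text
t: 28.8
tcp_pos: [616.3, 302.5, 123.7]
tool_rot: [[0.388, 0.001, -0.922], [0.922, 0.0, 0.388], [0.001, -1.0, -0.001]]
ft_force: [1.8, -0.5, 4.9]
width: 37.7
```

Call:
send_rows(targets="1 0 0 0 0.3;1 0 0 0 0")

```text
t: 29.0
tcp_pos: [615.8, 302.4, 123.3]
tool_rot: [[0.428, -0.0, -0.904], [0.904, 0.0, 0.428], [0.0, -1.0, 0.0]]
ft_force: [1.7, 0.6, 2.3]
width: 37.8
```

Call:
send_rows(targets="1 0 0.02 0 0;1 0 0 0 0")

```text
t: 29.2
tcp_pos: [615.7, 302.4, 122.0]
tool_rot: [[0.428, -0.0, -0.904], [0.904, -0.0, 0.428], [-0.0, -1.0, 0.0]]
ft_force: [1.9, 0.8, -0.9]
width: 37.9
```

Call:
send_rows(targets="1 0 0.02 0 0;1 0 0 0 0")

```text
t: 29.4
tcp_pos: [615.7, 302.4, 121.2]
tool_rot: [[0.429, -0.0, -0.903], [0.903, -0.0, 0.429], [-0.0, -1.0, 0.0]]
ft_force: [0.4, 1.0, 0.3]
width: 37.6
```

Call:
send_rows(targets="1 0 0.02 0 0;1 0 0 0 0")

```text
t: 29.6
tcp_pos: [615.8, 302.4, 120.3]
tool_rot: [[0.429, -0.0, -0.903], [0.903, -0.0, 0.429], [-0.0, -1.0, 0.0]]
ft_force: [-0.9, 0.8, 2.8]
width: 37.8
```

```bash
python3 - <<'E'
from workcell import manip
s=manip.observe(); print(s["t"],s["tcp_pos"],s["ft_force"],s["torque"],s["joints"])
E
```

```text
29.6 [615.79710769 302.40956193 120.34689079] [-0.92659089  0.77553914  2.76480343] [ 0.11809858 -0.01948448 -0.11352378] [ 4.22493401e-01  4.70575423e-01  1.79842057e+00  9.51707465e-05
  8.72812952e-01 -7.04500769e-01]
```

Call:
send_rows(targets="1 0 0 0 0.2;1 0 0 0 0")

```text
t: 29.8
tcp_pos: [615.8, 302.4, 120.2]
tool_rot: [[0.457, -0.0, -0.89], [0.89, -0.0, 0.457], [-0.0, -1.0, 0.0]]
ft_force: [1.1, 0.8, 0.6]
width: 37.8
```

```bash
cat > ob.py <<'E'
from workcell import manip
import numpy as np
s=manip.observe(); print(s["t"],s["tcp_pos"].round(2) if hasattr(s["tcp_pos"],"round") else s["tcp_pos"],np.round(s["ft_force"],1),"tau",np.round(s["torque"],3))
E
python3 ob.py
```

```text
29.8 [615.78 302.37 120.24] [1.1 0.8 0.6] tau [ 0.059 -0.122 -0.04 ]
```

Call:
send_rows(targets="1 0 0.02 0 0.08;1 0 0 0 0")

```text
t: 30.0
tcp_pos: [615.7, 302.3, 119.1]
tool_rot: [[0.467, -0.0, -0.884], [0.884, -0.0, 0.467], [-0.0, -1.0, 0.0]]
ft_force: [0.7, 0.7, -0.7]
width: 37.7
```

Call:
send_rows(targets="1 0 0.02 0 0;1 0 0 0 0")

```text
t: 30.2
tcp_pos: [615.8, 302.4, 118.2]
tool_rot: [[0.467, -0.0, -0.884], [0.884, -0.0, 0.467], [-0.0, -1.0, 0.0]]
ft_force: [0.4, 0.1, -0.2]
width: 37.6
```

```bash
python3 ob.py
```

```text
30.2 [615.75 302.36 118.18] [ 0.4  0.1 -0.2] tau [-0.032 -0.141  0.031]
```

Call:
send_rows(targets="1 0 0.02 0 0;1 0 0.01 0 0;1 0 0 0 0")

```text
t: 30.5
tcp_pos: [615.8, 302.4, 117.0]
tool_rot: [[0.467, -0.0, -0.884], [0.884, -0.0, 0.467], [-0.0, -1.0, 0.0]]
ft_force: [-0.4, 0.5, 1.0]
width: 37.8
```

Call:
send_rows(targets="1 0 0.02 0 0;1 0 0 0 0")

```text
t: 30.7
tcp_pos: [615.9, 302.4, 116.0]
tool_rot: [[0.467, -0.0, -0.884], [0.884, -0.0, 0.467], [-0.0, -1.0, 0.0]]
ft_force: [-1.5, -0.7, 2.2]
width: 37.6
```

Call:
send_rows(targets="1 0 0.02 0 0;1 0 0.02 0 0;1 0 0 0 0")

```text
t: 31.0
tcp_pos: [615.9, 302.4, 113.9]
tool_rot: [[0.467, -0.0, -0.884], [0.884, -0.0, 0.467], [-0.0, -1.0, 0.0]]
ft_force: [-1.8, -0.7, 4.6]
width: 37.7
```

```bash
python3 ob.py
```

```text
31.0 [615.89 302.4  113.93] [-1.8 -0.7  4.6] tau [-0.178  0.415 -0.052]
```

Call:
send_rows(targets="1 0 0.02 0 0;1 0 0.02 0 0;1 0 0.02 0 0;1 0 0 0 0")

```text
t: 31.4
tcp_pos: [615.9, 302.4, 111.1]
tool_rot: [[0.467, -0.0, -0.884], [0.884, -0.0, 0.467], [-0.0, -1.0, 0.0]]
ft_force: [-2.9, -0.7, 6.5]
width: 37.3
```

Call:
send_rows(targets="1 0 0.02 0 0;1 0 0.02 0 0;1 0 0.01 0 0;1 0 0 0 0")

```text
t: 31.8
tcp_pos: [615.9, 302.4, 108.9]
tool_rot: [[0.467, -0.0, -0.884], [0.884, -0.0, 0.467], [-0.0, -1.0, 0.0]]
ft_force: [-4.2, -2.8, 9.9]
width: 37.8
```

```bash
python3 ob.py
```

```text
31.8 [615.93 302.42 108.85] [-4.2 -2.8  9.9] tau [-0.391  0.825 -0.044]
```

Call:
send_rows(targets="1 0 0.02 0 0;1 0 0.01 0 0;1 0 0 0 0;1 0 0 0 0")

```text
t: 32.2
tcp_pos: [615.9, 302.4, 107.5]
tool_rot: [[0.467, -0.0, -0.884], [0.884, -0.0, 0.467], [-0.0, -1.0, 0.0]]
ft_force: [-4.5, -2.1, 11.4]
width: 37.8
```

```bash
python3 ob.py
```

```text
32.2 [615.92 302.44 107.46] [-4.5 -2.1 11.4] tau [-0.451  0.933  0.03 ]
```

Call:
send_rows(targets="1 0 0 0 0.3;1 0 0 0 0.3;1 0 0 0 0")

```text
t: 32.5
tcp_pos: [616.4, 302.5, 107.7]
tool_rot: [[0.546, 0.001, -0.838], [0.838, 0.0, 0.546], [0.001, -1.0, -0.001]]
ft_force: [-1.9, -3.6, 10.2]
width: 37.8
```

```bash
python3 ob.py
```

```text
32.5 [616.44 302.46 107.7 ] [-1.9 -3.6 10.2] tau [-0.571  0.461 -0.081]
```

Call:
send_rows(targets="1 0 0 0 0.3;1 0 0 0 0.3;1 0 0 0 0")

```text
t: 32.8
tcp_pos: [616.5, 302.4, 107.7]
tool_rot: [[0.619, 0.001, -0.785], [0.785, 0.0, 0.619], [0.001, -1.0, -0.001]]
ft_force: [-2.1, -4.2, 10.2]
width: 38.0
```

```bash
python3 ob.py
```

```text
32.8 [616.48 302.36 107.7 ] [-2.1 -4.2 10.2] tau [-0.694  0.421 -0.078]
```

Call:
send_rows(targets="1 0 0 0 0.4;1 0 0 0 0.4;1 0 0 0 0.4;1 0 0 0 0")

```text
t: 33.2
tcp_pos: [616.4, 302.3, 107.7]
tool_rot: [[0.75, 0.001, -0.661], [0.661, -0.0, 0.75], [0.001, -1.0, -0.001]]
ft_force: [-2.4, -4.5, 10.5]
width: 37.8
```

```bash
python3 ob.py
```

```text
33.2 [616.4  302.31 107.66] [-2.4 -4.5 10.5] tau [-0.729  0.517 -0.067]
```

Call:
send_rows(targets="1 0 0 0 0.4;1 0 0 0 0.4;1 0 0 0 0.4;1 0 0 0 0")

```text
t: 33.6
tcp_pos: [616.3, 302.3, 107.6]
tool_rot: [[0.856, 0.001, -0.516], [0.516, -0.0, 0.856], [0.0, -1.0, -0.0]]
ft_force: [-2.6, -3.7, 11.5]
width: 38.1
```

```bash
python3 ob.py
```

```text
33.6 [616.27 302.27 107.61] [-2.6 -3.7 11.5] tau [-0.803  0.557 -0.09 ]
```

Call:
send_rows(targets="1 0 0 0 0.4;1 0 0 0 0.4;1 0 0 0 0.4;1 0 0 0 0.4;1 0 0 0 0.4;1 0 0 0 0.4;1 0 0 0 0")

```text
t: 34.3
tcp_pos: [616.2, 302.2, 107.5]
tool_rot: [[0.983, 0.0, -0.182], [0.182, -0.0, 0.983], [0.0, -1.0, -0.0]]
ft_force: [-3.6, -5.1, 10.6]
width: 37.9
```

```bash
python3 ob.py
```

```text
34.3 [616.16 302.15 107.52] [-3.6 -5.1 10.6] tau [-0.957  0.682 -0.044]
```

Call:
send_rows(targets="1 0 0 0 0.25;1 0 0 0 0.25;1 0 0 0 0")

```text
t: 34.6
tcp_pos: [616.1, 302.1, 107.5]
tool_rot: [[0.994, 0.0, -0.108], [0.108, -0.001, 0.994], [0.0, -1.0, -0.001]]
ft_force: [-4.0, -5.3, 11.3]
width: 37.4
```

```bash
python3 ob.py
```

```text
34.6 [616.14 302.07 107.52] [-4.  -5.3 11.3] tau [-1.069  0.679 -0.051]
```

Call:
send_rows(targets="1 0 0 0 0.15;1 0 0 0 0.15;1 0 0 0 0")

```text
t: 34.9
tcp_pos: [616.1, 302.0, 107.5]
tool_rot: [[0.998, 0.0, -0.064], [0.064, -0.001, 0.998], [0.0, -1.0, -0.001]]
ft_force: [-3.2, -5.5, 10.6]
width: 37.7
```

```bash
python3 ob.py
```

```text
34.9 [616.11 302.02 107.48] [-3.2 -5.5 10.6] tau [-1.094  0.71   0.033]
```

Call:
send_rows(targets="1 0 0 0 0.15;1 0 0 0 0.1;1 0 0 0 0")

```text
t: 35.2
tcp_pos: [616.1, 302.0, 107.5]
tool_rot: [[1.0, 0.0, -0.027], [0.027, -0.001, 1.0], [0.0, -1.0, -0.001]]
ft_force: [-4.0, -5.9, 11.3]
width: 37.5
```

```bash
python3 ob.py
```

```text
35.2 [616.14 302.01 107.51] [-4.  -5.9 11.3] tau [-1.172  0.706  0.077]
```

Call:
send_rows(targets="1 0 0 0 0.1;1 0 0 0 0")

```text
t: 35.4
tcp_pos: [616.1, 302.0, 107.5]
tool_rot: [[1.0, 0.0, -0.012], [0.012, -0.001, 1.0], [0.0, -1.0, -0.001]]
ft_force: [-3.6, -6.2, 10.8]
width: 37.7
```

```bash
python3 ob.py
```

```text
35.4 [616.13 301.96 107.49] [-3.6 -6.2 10.8] tau [-1.234  0.685  0.109]
```

Call:
send_rows(targets="1 0 0 0 0.1;1 0 0 0 0")

```text
t: 35.6
tcp_pos: [616.1, 302.0, 107.5]
tool_rot: [[1.0, 0.0, 0.003], [-0.003, -0.001, 1.0], [0.0, -1.0, -0.001]]
ft_force: [-3.8, -6.1, 10.7]
width: 37.4
```

```bash
python3 ob.py
```

```text
35.6 [616.11 301.98 107.49] [-3.8 -6.1 10.7] tau [-1.206  0.678  0.084]
```

Call:
send_rows(targets="1 0 -0.02 0 0;1 0 -0.02 0 0;1 0 0 0 0")

```text
t: 35.9
tcp_pos: [616.1, 302.0, 109.3]
tool_rot: [[1.0, 0.0, 0.003], [-0.003, -0.001, 1.0], [0.0, -1.0, -0.001]]
ft_force: [-3.5, -4.8, 8.1]
width: 37.8
```

```bash
python3 ob.py
```

```text
35.9 [616.09 301.99 109.27] [-3.5 -4.8  8.1] tau [-1.074  0.476  0.05 ]
```

Call:
send_rows(targets="1 0 -0.02 0 0;1 0 -0.02 0 0;1 0 0 0 0")

```text
t: 36.2
tcp_pos: [616.1, 302.0, 111.2]
tool_rot: [[1.0, 0.0, 0.003], [-0.003, -0.001, 1.0], [0.0, -1.0, -0.001]]
ft_force: [-1.4, -5.1, 6.3]
width: 37.3
```

```bash
python3 ob.py
```

```text
36.2 [616.07 302.   111.16] [-1.4 -5.1  6.3] tau [-0.965  0.357  0.054]
```

Call:
send_rows(targets="1 0 -0.02 0 0;1 0 0 0 0")

```text
t: 36.4
tcp_pos: [616.0, 302.0, 112.0]
tool_rot: [[1.0, 0.0, 0.003], [-0.003, -0.001, 1.0], [0.0, -1.0, -0.001]]
ft_force: [-0.8, -6.0, 6.1]
width: 37.9
```

Call:
send_rows(targets="1 0 -0.02 0 0;1 0 0 0 0")

```text
t: 36.6
tcp_pos: [615.9, 302.1, 113.0]
tool_rot: [[1.0, 0.0, 0.003], [-0.003, -0.0, 1.0], [0.0, -1.0, -0.0]]
ft_force: [-0.6, -5.0, 4.3]
width: 37.7
```

Call:
send_rows(targets="1 0 -0.01 0 0;1 0 0 0 0")

```text
t: 36.8
tcp_pos: [615.9, 302.1, 113.4]
tool_rot: [[1.0, -0.0, 0.003], [-0.003, -0.0, 1.0], [-0.0, -1.0, -0.0]]
ft_force: [-0.0, -5.1, 2.6]
width: 37.9
```

Call:
send_rows(targets="1 0 -0.01 0 0;1 0 0 0 0")

```text
t: 37.0
tcp_pos: [615.8, 302.1, 113.6]
tool_rot: [[1.0, -0.0, 0.003], [-0.003, -0.0, 1.0], [-0.0, -1.0, -0.0]]
ft_force: [1.6, -5.1, -0.7]
width: 37.7
```

```bash
python3 ob.py
```

```text
37.0 [615.85 302.11 113.58] [ 1.6 -5.1 -0.7] tau [-1.001 -0.261  0.011]
```

Call:
send_rows(targets="1 0 -0.01 0 0;1 0 0 0 0")

```text
t: 37.2
tcp_pos: [615.8, 302.2, 113.7]
tool_rot: [[1.0, -0.0, 0.003], [-0.003, -0.0, 1.0], [-0.0, -1.0, -0.0]]
ft_force: [3.8, -4.0, -5.3]
width: 37.8
```

Call:
send_rows(targets="1 0 0.016 0 0;0.5 0 0 0 0;0.5 0 0 0 0;0.5 0 0 0 0;0.3 0 0 0 0;0.3 0 0 0 0")

```text
t: 37.8
tcp_pos: [615.9, 302.5, 113.6]
tool_rot: [[1.0, -0.0, 0.003], [-0.003, 0.0, 1.0], [-0.0, -1.0, 0.0]]
ft_force: [0.7, 0.5, -0.6]
width: 58.7
```

Call:
send_rows(targets="0.2 0 -0.1 0 0;0.2 0 -0.5 0 0;0.2 0 -0.8 0 0;0.2 0 -0.8 0 0;0 0 0 0 0")

```text
t: 38.3
tcp_pos: [618.4, 303.6, 230.1]
tool_rot: [[1.0, 0.008, 0.003], [-0.003, 0.003, 1.0], [0.008, -1.0, 0.003]]
ft_force: [0.3, 0.6, -0.1]
width: 78.0
```

```bash
python3 - <<'E'
from look import *
f=grab_frame("side"); np.savez("side7.npz",**f); zoom(f,(190,205,250,260),12,"side7z")
E
python3 ob.py
```

```text
38.35 [617.3  303.08 227.08] [ 0.6 -0.5 -0.7] tau [-0.075  0.078  0.008]
```

View pics/side7z.png

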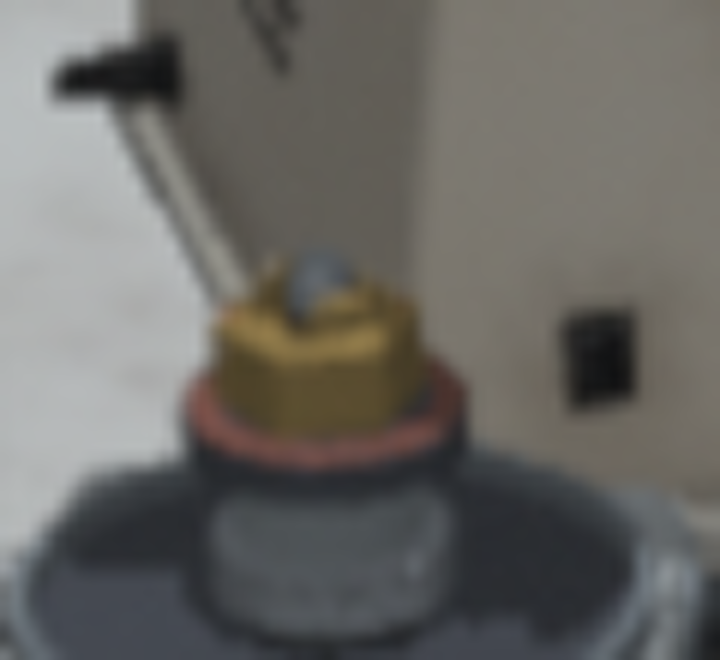

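Call:
send_rows(targets="0 -0.6 0 0.6 0;0 -0.6 0 0.6 0;0 -0.6 0 0.6 0;0 -0.6 0 0.6 0;0 -0.6 0 0.6 0;0 0 0 0 0;0 0 0 0 0;0 0 0 0 0")

```text
t: 39.15
tcp_pos: [466.6, 452.2, 223.0]
tool_rot: [[1.0, -0.001, 0.003], [-0.003, -0.001, 1.0], [-0.001, -1.0, -0.001]]
ft_force: [0.3, -0.3, 0.8]
width: 91.0
```

```bash
python3 - <<'E'
from look import *
f=grab_frame("side"); cv2.imwrite("pics/side8.png",f["frame"]); f7=load("side7.npz")
t=grab_frame("top"); zoom(t,(186,150,246,200),12,"top8z")
E
python3 ob.py
```

```text
39.25 [466.98 451.97 223.3 ] [0.5 0.2 0.3] tau [-0.077  0.028 -0.023]
```

View pics/side8.png

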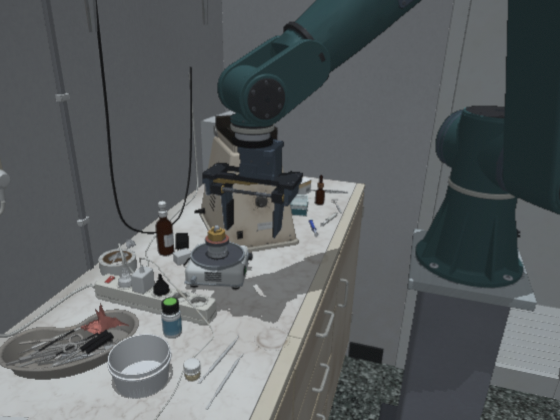

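View pics/top8z.png

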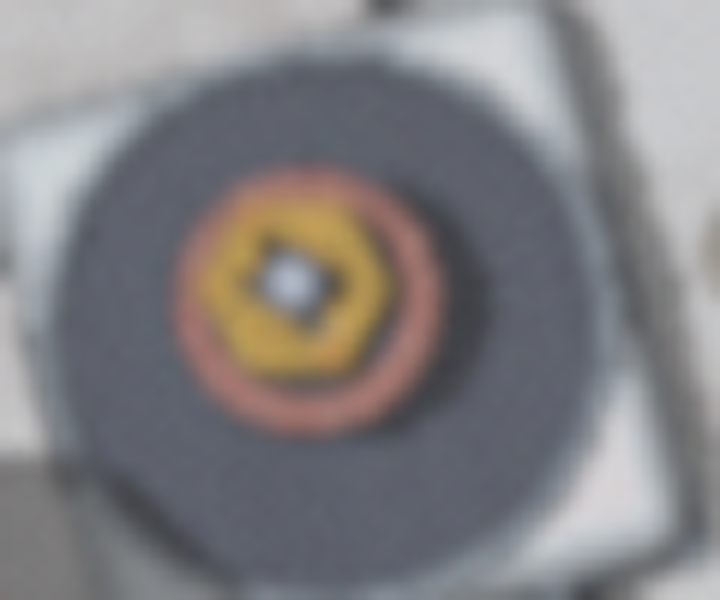

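```bash
python3 -c "
from workcell import workorder
print(workorder.finish_job())"
```

```text
the job is handed in; nothing more can be done
None
```

I threaded the spacer, then the disc (abrasive side up), then the brass bushing onto the spindle. The bushing is locked on the cross-pin. I handed the job in at about 39 s, with the gripper open and well clear.

- **Threading:** the spacer and disc went past the pin and onto the pilot with no contact force above sensor noise.
- **Finding the slots:** the bushing touched the pin at the expected height, peaking at about 13.6 N. I turned it clockwise until the force fell away and it dropped over the pin.
- **Locking:** I pressed it down with about 11.4 N and turned it about 62° clockwise to the stop, where the torque levelled off near 0.1 N m. Easing it up, it caught at 113.6 mm tool height, close to the 113.4 mm expected. A further slight lift met 5 N of resistance, so the pin is holding it.
- **Last pictures:**
  - The parts sit level and in order, with the disc about 4 mm lower than when first placed.
  - From above, the slots lie at about 36° and the pin at about 90°, so the pin is roughly 60° from the slots, as it should be when locked.
  - The other things look undisturbed in the side picture; I did not measure their positions.

**What disagreed:**
- The two cameras differed by 2–4 mm in y. I corrected for this using the gripped spacer.
- Spring travel worked out from force came out 1–1.5 mm less than from height. The force reading had an offset of up to about 1 N, so I trusted the catch at the pin instead.
- The stop torque was close to the spindle's 0.12 N m slip limit, so the spindle may have turned by a degree or so.

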